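# Turn the grip on a clay loom weight at the photo stand and pack it in the finds box

## Robot

A 7-joint arm with a two-finger parallel gripper is mounted at the origin on the work surface. World frame = base frame: x ahead of the robot, y to its left, z up, the work surface at z = 0. Lengths are in mm, angles in degrees, forces in N, time in s.
With the tool pointing down it reaches from about 350 to 775 mm from the base axis. Payload 3.1 kg.
Tool frame: the origin (TCP) lies at the very end of the fingers, on their centre line; the grasp point (between the pads) lies 19 mm behind it; z points along the fingers, y is the line along which they close (so a half turn about z gives the same grasp; the last joint's range is limited). The gripper opens to 85 mm and grips with 20 to 120 N. Pads are 22 mm wide; open, the fingers measure 114 mm over their backs; the gripper's body (76 mm by 85 mm) begins 54 mm behind the grasp point. The pads swing forward as they close: fully open they stand 13 mm farther back than shut.
Start: joints at [-74.467, 17.813, 0.802, 86.603, -0.252, 75.585, -1.558], TCP at [169.222, 523.337, 201.404] pointing down, gripper open.
Joint ranges: [-154.91, 154.91], [-16.99, 109.72], [-72.82, 74.43], [7.12, 147.25], [-82.49, 262.49], [11.32, 116.49], [-174.64, 174.64]. Speed limits (degrees/s): [159.86, 159.86, 180, 180, 180, 180, 180].

## Interface

Orientations are given as [roll, pitch, yaw] about the fixed x, y, z axes, in that order (R = Rz(yaw) Ry(pitch) Rx(roll)).
In Python, from workcell import * gives the robot as it stands.
- The arm moves only by the tool apply_moves, never from a script. Its argument "series" is a list of rows, each an object of numbers: "rx", "ry", "rz": the turn, a rotation vector about the tool's x, y, z in rad; "dx", "dy", "dz": the shift along the tool's x, y, z in cm; "claw": the finger opening in cm, from 0 to 8.54. In form: [{"rx": .., "ry": .., "rz": .., "dx": .., "dy": .., "dz": .., "claw": ..}, ...]. A call has 1 to 5 rows; each row is the pose to reach, as a shift and turn from the pose commanded when the call began, along the tool's axes at that moment; what a row does not reach only later rows make up. A row lasts 1/12 s, in which the tool goes at most 41.7 mm and 7.16 degrees, less where a joint would pass 70% of its speed; a pose out of reach is approached as far as the arm can. A call with a gripper value outside its range is refused whole. The fingers move at their own pace and stop on an object; "newtons" is the grip in N (left out, the last holds). Time passes only in rows, so rows that repeat a pose let the fingers close. It gives the time, the measured TCP pose, the force, the opening and the grip force at its end, in the units of the state.
- sense(): the state, without advancing time (a new reading comes with each control period).
- read_camera(name): name is "scene" or "top" or "wrist"; returns the picture (384x512x3 uint8, red, green, blue); there is no depth.
- get_calibration(name): a dict with "intrinsics" (3x3 intrinsics, pixels), "k1" (the pictures are not rectified: a ray, as slopes to the right and down, at radius r is drawn at 1 + k1 r^2 times it, then the intrinsics apply), "rvec" (rotation vector, rad) and "tvec" (3), from world to camera coordinates, as OpenCV has them; the wrist camera has in their place "tool_from_camera" (4x4, takes a point from camera to tool coordinates, whose origin is the TCP and whose axes are the flange's). Camera axes: x right, y down, z forward; pixel columns grow to the right and rows downward; lengths in mm; the calibration is good to about 2 mm. A picture is of the moment at which its call begins: read the wrist's pose just before it. get_calibration takes no time and is no camera call.
- finish_job(): hands the job in; it is judged then, once.
The state is a dict: "clock": time; "joint_positions": joint angles; "dq": joint speeds; "tau": joint torques, N m; "position": TCP position; "ee_rot": TCP orientation; "force": force on the tool from outside, world axes, zero at the start; "ft_torque": the same for the moment, N m; "width": finger opening in mm; "grip_force": force on a finger pad.
Only numpy, scipy, OpenCV 4.12 (cv2) and the standard library are available. Lean on these libraries where they do the work, as an engineer would, in place of code of your own. Each camera call takes 0.05 s, during which the arm holds its last target. There are 200 camera calls.

## Task

Pack the reddish clay loom weight from the foam tray into the long empty channel of the black packing box. The rails in the tray leave only its long sides free and the channel leaves only its ends free, so first set it down upright on the round pale stand and let go, then take it again by its two ends and lower it into the channel: standing upright on the floor, lined up with the channel and about midway along it. Do not let it fall, and leave the grey loom weight where it stands.

Things in the scene. Friction and masses are not known exactly. Their poses are not given: they have to be found in the camera images.
- clay_weight: The one to pack: rigid reddish-brown clay block, 56 mm long (its x), 34 wide (y), 60 tall, dark thread hole through the width, dark groove along its top; 0.17-0.34 kg. Origin: centre of underside, z up; half a turn makes no difference. Starts upright in a foam tray (floor 4 mm) between two 20 mm thick black rails across its ends: gap 4 mm, tops 4 mm below its top. Its long sides are free.
- grey_weight: Grey stone loom weight of the same shape and size (origin: centre of underside, x along its length), to be left where it is. It, the clay one and a pale limestone lump (52 x 36 x 52 mm) stand side by side in one tray row, 85 mm from middle to middle along y; their order varies.
- stand_top (a point): Centre of the top face of the fixed round stand: aluminium foot and a flat pale felt top 120 mm across, 40 mm above the work surface, nothing around it. z up.
- channel (a point): Middle of the floor of the empty channel in the fixed black foam packing box; x along the channel, y across, z up. The channel is 150 mm long and 58 mm wide, its grey floor 5 mm above the work surface; walls 15 mm thick rise 60 mm above that floor on all four sides. Beyond the wall on the -y side is a compartment of small sample tubes, lower than the walls.
There are look-alikes about, which are no part of the job. There is more than one size of the clay_weight; the job needs the middle-sized.

How it is judged (in metres and radians):
On the way:
1. the clay weight stands upright on the stand, let go by the gripper (horizontal distance between clay_weight and stand_top below 0.045 m and z of clay_weight in the frame of stand_top between -0.004 and 0.006 m and angle between clay_weight's own z axis and vertical below 0.15 rad and linear speed of clay_weight below 0.03 m/s and contact force between clay_weight and the fingers below 0.1 N), for 0.2 s.
At the end, for the whole second after the job is handed in: The clay weight rests upright (within 8 degrees) on the channel's floor, within 20 mm of the middle along the channel and 15 mm across it, its length along the channel within 12 degrees, still and let go; the grey weight is within 20 mm of where it started (x of clay_weight in the frame of channel between -0.02 and 0.02 m and y of clay_weight in the frame of channel between -0.015 and 0.015 m and z of clay_weight in the frame of channel between -0.005 and 0.006 m and angle between the x axis of clay_weight and the x axis of channel, either way round below 0.21 rad and angle between clay_weight's own z axis and vertical below 0.15 rad and linear speed of clay_weight below 0.02 m/s and distance of grey_weight from where it was at the start of the episode below 0.02 m); the robot touches nothing.
It fails at once if the clay weight falls: it moves faster than 0.5 m/s with no finger touching it (a drop of more than about 13 mm) (linear speed of clay_weight above 0.5 m/s and contact force between clay_weight and the fingers below 0.05 N).
It fails at once if the grey weight is moved by more than 20 mm (distance of grey_weight from where it was at the start of the episode above 0.02 m).
It also fails if it takes over 64 s, if anything falls off the work surface, if the arm or the gripper's body presses on something with over 40 N, if the wrist force passes 120 N, or if a joint passes its speed limit or range.

## Working session

There is one attempt and no reset: what is moved stays moved. The work goes in short steps, Python scripts to look and compute and a tool call to move; the robot and the scene stay as the last step left them, time stands still between calls to the robot, and variables do not carry over. Pictures are saved under pics/ and viewed, at most 10 in all, crops included, and the job is handed in when it is done.

Besides the shell and the picture viewer there is one more tool, called as name(argument=value, ...) on one line, values as JSON. apply_moves: Moves the arm, as the interface text tells. Its arguments: {"type":"object","properties":{"series":{"type":"array","items":{"type":"object","properties":{"rx":{"type":"number"},"ry":{"type":"number"},"rz":{"type":"number"},"dx":{"type":"number"},"dy":{"type":"number"},"dz":{"type":"number"},"claw":{"type":"number"}}}},"newtons":{"type":"number"}},"required":["series"]}

```bash
mkdir -p pics; cat > h.py <<'E'
from workcell import *
import numpy as np, cv2
from scipy.spatial.transform import Rotation as R
def ray(name,uv,st=None):
    c=get_calibration(name);K=np.array(c["intrinsics"]);k=c["k1"]
    d=(np.array(uv,float)-[K[0,2],K[1,2]])/[K[0,0],K[1,1]]
    r=d.copy()
    for _ in range(20): r=d/(1+k*(r@r))
    v=np.array([r[0],r[1],1.])
    if "rvec" in c:
        M=R.from_rotvec(np.ravel(c["rvec"])).as_matrix();return -M.T@np.ravel(c["tvec"]),M.T@v
    T=np.array(c["tool_from_camera"]);M=R.from_euler('xyz',st["ee_rot"],degrees=True).as_matrix()
    return M@T[:3,3]+np.array(st["position"]),M@T[:3,:3]@v
def onz(name,uv,z,st=None):
    o,d=ray(name,uv,st);return o+d*(z-o[2])/d[2]
def proj(name,p):
    c=get_calibration(name);K=np.array(c["intrinsics"])
    q=R.from_rotvec(np.ravel(c["rvec"])).apply(p)+np.ravel(c["tvec"]);r=q[:2]/q[2]
    return K[:2,:2]@(r*(1+c["k1"]*(r@r)))+K[:2,2]
E
python3 - <<'E'
from h import *
a=read_camera("top");b=read_camera("scene")
cv2.imwrite("pics/top.png",a[:,:,::-1]);cv2.imwrite("pics/scene.png",b[:,:,::-1])
cv2.imwrite("pics/top1.png",cv2.resize(a,(800,600),interpolation=3)[:,:,::-1])
cv2.imwrite("pics/scene1.png",cv2.resize(b,(800,600),interpolation=3)[:,:,::-1])
print(sense());print(get_calibration("wrist"))
for n in("top","scene"):print(ray(n,(256,192)))
E
```

```text
{'clock': 0.1, 'joint_positions': array([-74.46745575,  17.85644996,   0.80019945,  86.68384668,
        -0.25188465,  75.58638018,  -1.55794013]), 'dq': array([-0.11378384, -0.07276456, -0.09708032, -0.37320249,  0.04678248,
        0.05755495, -0.07230708]), 'tau': array([ 1.09711287e-03, -3.80852330e+01,  1.47038363e-01, -2.31241786e+01,
        1.22948881e-02,  8.15235602e-03, -4.51259552e-06]), 'position': array([168.99498031, 522.61518171, 200.41644765]), 'ee_rot': array([-1.79875178e+02,  4.93695622e-03,  1.62084631e+02]), 'force': array([-0.50734396, -0.06722955, -0.86249957]), 'ft_torque': array([ 0.01632729, -0.03204673, -0.00150525]), 'grip_force': 0.0, 'width': 85.00374450793913}
{'intrinsics': array([[267.52674658,   0.        , 263.80602112],
       [  0.        , 267.52674658, 194.12533298],
       [  0.        ,   0.        ,   1.        ]]), 'k1': -0.014538268761953457, 'tool_from_camera': array([[-3.63928811e-04, -9.45181280e-01, -3.26545885e-01,
         8.34263282e+01],
       [ 9.99999917e-01, -4.04540971e-04,  5.64569138e-05,
         3.11430284e-02],
       [-1.85463208e-04, -3.26545837e-01,  9.45181349e-01,
        -1.73487793e+02],
       [ 0.00000000e+00,  0.00000000e+00,  0.00000000e+00,
         1.00000000e+00]])}
(array([ 450.10865458,  101.98315061, 1112.11021618]), array([ 0.08309522,  0.00271174, -0.99660867]))
(array([1109.17851602, 1159.21226059,  835.37007327]), array([-0.3909096 , -0.74295859, -0.54336824]))
```

View pics/top1.png

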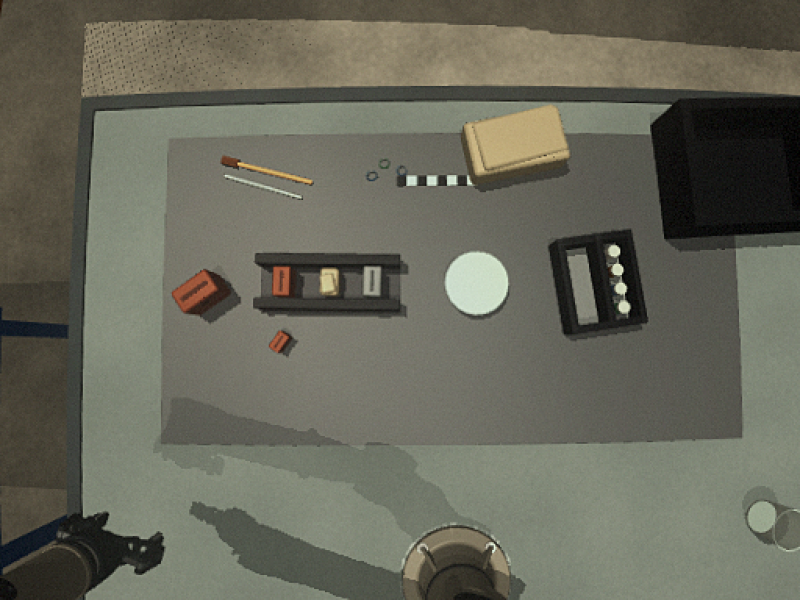

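View pics/scene1.png

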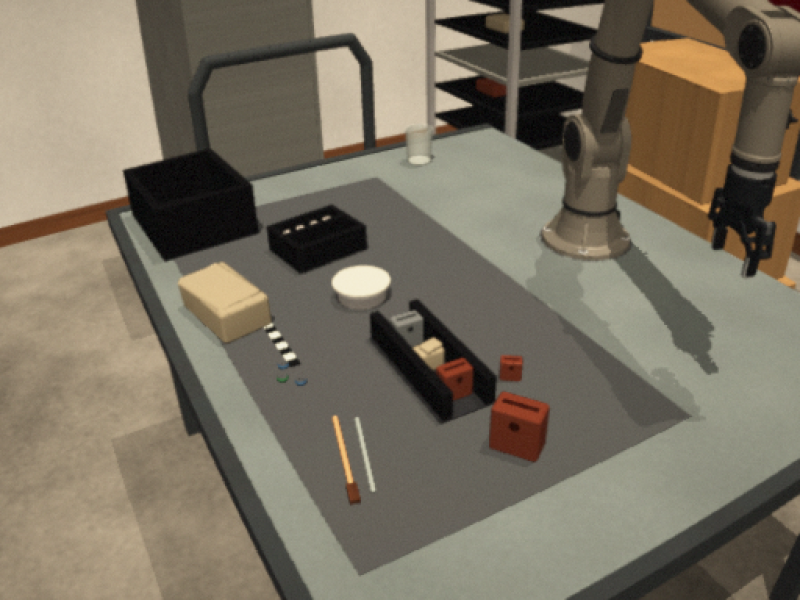

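The top view shows the reds at (200,292), large and loose, at (281,341), tiny and loose, and at (282,280), in the tray beside the limestone (329,281) and the grey weight (372,280). The tray one is the middle-sized weight between rails, so it is the target. The stand is at (477,283). The box's empty channel is at (582,287), with tubes on its right side.

```bash
python3 - <<'E'
from h import *
a=cv2.imread("pics/top.png")
hsv=cv2.cvtColor(a,cv2.COLOR_BGR2HSV)
s=512/800
def comp(m,seed,z,name):
    n,l,st,c=cv2.connectedComponentsWithStats(m.astype(np.uint8))
    x,y=int(seed[0]*s),int(seed[1]*s); w=l[y-4:y+5,x-4:x+5]; v=w[w>0]
    if len(v)==0: print(name,"none");return
    i=np.bincount(v).argmax(); pts=cv2.findContours((l==i).astype(np.uint8),0,1)[0][0]
    r=cv2.minAreaRect(np.array([onz("top",p[0],z)[:2] for p in pts],np.float32))
    print(name,st[i][4],c[i],onz("top",c[i],z).round(1),r)
H,S,V=cv2.split(hsv)
red=((H<12)|(H>172))&(S>90)&(V>50)
for sd,z in(((282,280),64),((200,292),60),((281,341),30)):comp(red,sd,z,"red")
comp((S<60)&(V>170),(477,283),40,"stand")
comp((V>75),(582,287),5,"chan")
comp((V<45),(560,285),65,"box")
comp((S<60)&(V>110),(372,280),64,"grey")
comp((V<45),(290,304),60,"rail lo"); comp((V<45),(330,258),60,"rail hi")
t=a[145:225,105:265];u=a[140:220,340:420]
cv2.imwrite("pics/crop.png",np.vstack([cv2.resize(t,None,fx=4,fy=4,interpolation=2)[:, :640],cv2.resize(cv2.copyMakeBorder(u,0,0,0,80,0),None,fx=4,fy=4,interpolation=2)])[:600])
E
```

```text
red 230 [179.59565217 179.39565217] [575.8 326.8  64. ] ((575.626708984375, 327.10992431640625), (56.13417434692383, 32.39241027832031), 0.560638964176178)
red 492 [125.11178862 186.48170732] [556.9 490.3  60. ] ((550.8331298828125, 487.49847412109375), (68.60111999511719, 82.32149505615234), 34.52946853637695)
red 103 [178.06796117 218.24271845] [463.5 337.7  30. ] ((463.63824462890625, 337.64422607421875), (23.495832443237305, 38.722900390625), 54.325748443603516)
stand 1269 [304.63120567 180.6249015 ] [572.3 -39.1  40. ] ((572.901123046875, -38.88545608520508), (115.75696563720703, 116.16791534423828), 89.24961853027344)
chan 610 [372.27704918 183.15245902] [ 567.4 -252.6    5. ] ((568.2023315429688, -252.43609619140625), (149.35842895507812, 39.96441650390625), 8.275226593017578)
box 2191 [382.99178457 179.69055226] [ 571.  -265.6   65. ] ((570.5534057617188, -263.98736572265625), (179.2657928466797, 163.39028930664062), 8.171886444091797)
grey 167 [237.58682635 179.38922156] [574.5 157.8  64. ] ((574.2511596679688, 157.7664031982422), (30.13974952697754, 51.21912384033203), 85.8691635131836)
rail lo 170 [210.74705882 197.98823529] [521.3 236.   60. ] ((521.3002319335938, 237.5477294921875), (259.4065246582031, 5.839850425720215), 89.63197326660156)
rail hi 253 [209.11067194 170.38339921] [602.  241.1  60. ] ((584.5845336914062, 241.30609130859375), (267.25994873046875, 47.0003776550293), 88.66194915771484)
```

View pics/crop.png

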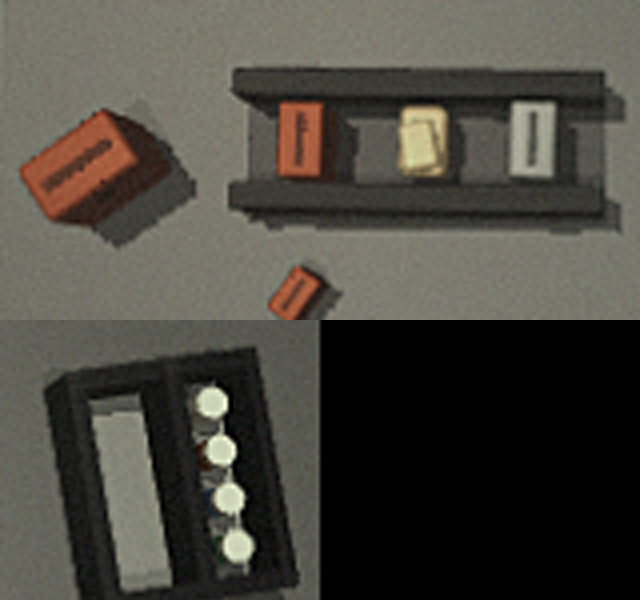

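The crop confirms the target: the clay at world (575.5, 327), with a 56x32 top and its length along x. The loose reds measure about 82 and 39 mm, so they're the wrong sizes. I'll move over the clay with the tool yaw at 180.

apply_moves(series=[{"dx": -3.0, "dy": -0.4, "rz": -0.06}, {"dx": -7.0, "dy": -0.9, "rz": -0.14}, {"dx": -11.1, "dy": -1.5, "rz": -0.22}, {"dx": -15.2, "dy": -2.1, "rz": -0.3}, {"dx": -19.3, "dy": -2.6, "rz": -0.312}])

```text
$.series[0]: bad value
```

apply_moves(series=[{"dx": -3.7, "dy": -1.8}, {"dx": -7.4, "dy": -3.6}, {"dx": -11.1, "dy": -5.4}, {"dx": -14.8, "dy": -7.2}, {"dx": -18.2, "dy": -8.8, "dz": 1}])

```text
$.series[0]: bad value
```

apply_moves(series=[{"dx": -3, "dy": -1.4, "dz": 2}, {"dx": -5, "dy": -2.4, "dz": 4}, {"dx": -5, "dy": -2.4, "dz": 4}, {"dx": -5, "dy": -2.4, "dz": 4}])

```text
$.series[0]: bad value
```

```bash
cat > w.py <<'E'
from h import *
import sys
def shot(n):
    st=sense();a=read_camera("wrist");cv2.imwrite(f"pics/{n}.png",a[:,:,::-1]);return st,a
def rects(a,m,z,st,minA=300):
    for c in cv2.findContours(cv2.morphologyEx(m.astype(np.uint8),2,np.ones((3,3))),0,1)[0]:
        if cv2.contourArea(c)<minA: continue
        P=np.array([onz("wrist",p[0],z,st)[:2] for p in c],np.float32)
        r=cv2.minAreaRect(P);print(int(cv2.contourArea(c)),c.mean(0)[0].round(),np.round(r[0],1),np.round(r[1],1),round(r[2],2))
E
python3 - <<'E'
from w import *
st,a=shot("w1");print(st["position"],st["ee_rot"],st["clock"])
hsv=cv2.cvtColor(a,cv2.COLOR_RGB2HSV);H,S,V=cv2.split(hsv)
rects(a,((H<12)|(H>172))&(S>90)&(V>50),64,st)
E
```

```text
[168.99498031 522.61518171 200.41644765] [-1.79875178e+02  4.93695622e-03  1.62084631e+02] 0.1
```

View pics/w1.png

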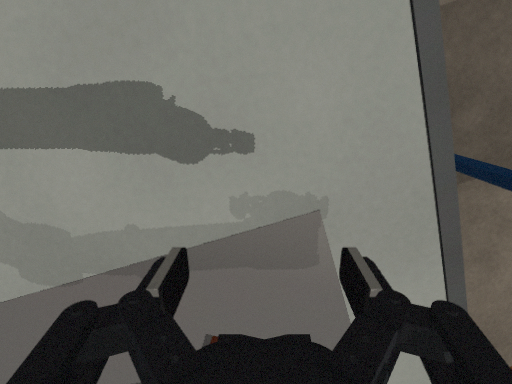

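Those moves were refused, probably because rows need every key. The picture shows the start pose: fingers at the bottom, tips around (170,260) and (350,260), and empty bench. I'll resend with full rows.

apply_moves(series=[{"dx": -3.0, "dy": -0.4, "dz": 0, "rx": 0, "ry": 0, "rz": -0.06, "claw": 8.5}, {"dx": -7.0, "dy": -0.9, "dz": 0, "rx": 0, "ry": 0, "rz": -0.14, "claw": 8.5}, {"dx": -11.1, "dy": -1.5, "dz": 0, "rx": 0, "ry": 0, "rz": -0.22, "claw": 8.5}, {"dx": -15.2, "dy": -2.1, "dz": 0, "rx": 0, "ry": 0, "rz": -0.3, "claw": 8.5}, {"dx": -19.3, "dy": -2.6, "dz": 0, "rx": 0, "ry": 0, "rz": -0.312, "claw": 8.5}])

```text
clock: 0.57
position: [346.1, 437.9, 201.2]
ee_rot: [-180.0, -0.0, -179.8]
force: [0.8, -0.1, -0.3]
width: 84.6
grip_force: 0.0
```

apply_moves(series=[{"dx": -3.7, "dy": -1.8, "dz": 0, "rx": 0, "ry": 0, "rz": 0, "claw": 8.5}, {"dx": -7.4, "dy": -3.6, "dz": 0, "rx": 0, "ry": 0, "rz": 0, "claw": 8.5}, {"dx": -11.1, "dy": -5.4, "dz": 0, "rx": 0, "ry": 0, "rz": 0, "claw": 8.5}, {"dx": -14.8, "dy": -7.2, "dz": 0, "rx": 0, "ry": 0, "rz": 0, "claw": 8.5}, {"dx": -18.2, "dy": -8.8, "dz": 1, "rx": 0, "ry": 0, "rz": 0, "claw": 8.5}])

```text
clock: 0.98
position: [530.2, 349.8, 193.1]
ee_rot: [179.9, 0.2, 179.9]
force: [1.7, 1.2, -0.1]
width: 85.0
grip_force: 0.0
```

apply_moves(series=[{"dx": -3, "dy": -1.4, "dz": 2, "rx": 0, "ry": 0, "rz": 0, "claw": 8.5}, {"dx": -4.5, "dy": -2.2, "dz": 4, "rx": 0, "ry": 0, "rz": 0, "claw": 8.5}, {"dx": -4.5, "dy": -2.2, "dz": 4, "rx": 0, "ry": 0, "rz": 0, "claw": 8.5}, {"dx": -4.5, "dy": -2.2, "dz": 4, "rx": 0, "ry": 0, "rz": 0, "claw": 8.5}])

```text
clock: 1.32
position: [571.3, 327.1, 148.9]
ee_rot: [-179.8, -0.2, 179.8]
force: [-0.9, 0.9, 0.3]
width: 85.3
grip_force: 0.0
```

```bash
python3 - <<'E'
from w import *
st,a=shot("w2");print(st["position"],st["ee_rot"],st["clock"])
hsv=cv2.cvtColor(a,cv2.COLOR_RGB2HSV);H,S,V=cv2.split(hsv)
rects(a,((H<12)|(H>172))&(S>90)&(V>50),64,st)
E
```

```text
[571.28406158 327.1173094  148.90641985] [-179.84249546   -0.24605052  179.79407609] 1.3167
1775 [264. 189.] [572.3 326.3] [34.4 59.8] 89.8
7112 [421. 168.] [551.5 482.2] [ 84.5 100.8] 34.43
969 [272.  74.] [464.3 334.2] [21.3 35.5] 54.6
```

View pics/w2.png

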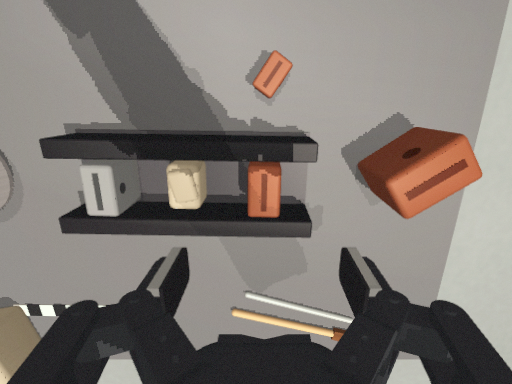

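The clay top is at (264,189), clear of the limestone at (187,185). Both views agree on about (574.5, 326.6), so I'll descend.

apply_moves(series=[{"dx": -0.3, "dy": 0, "dz": 3, "rx": 0, "ry": 0, "rz": 0, "claw": 8.5}, {"dx": -0.3, "dy": 0, "dz": 6, "rx": 0, "ry": 0, "rz": 0, "claw": 8.5}, {"dx": -0.3, "dy": 0, "dz": 9, "rx": 0, "ry": 0, "rz": 0, "claw": 8.5}, {"dx": -0.3, "dy": 0, "dz": 11.5, "rx": 0, "ry": 0, "rz": 0, "claw": 8.5}, {"dx": -0.3, "dy": 0, "dz": 12.5, "rx": 0, "ry": 0, "rz": 0, "claw": 8.5}])

```text
clock: 1.78
position: [570.7, 330.8, 23.8]
ee_rot: [-180.0, -0.3, -179.8]
force: [-0.7, -0.3, -0.3]
width: 84.8
grip_force: 0.0
```

apply_moves(newtons=50, series=[{"dx": 0, "dy": 0, "dz": 0, "rx": 0, "ry": 0, "rz": 0, "claw": 6}, {"dx": 0, "dy": 0, "dz": 0, "rx": 0, "ry": 0, "rz": 0, "claw": 5}, {"dx": 0, "dy": 0, "dz": 0, "rx": 0, "ry": 0, "rz": 0, "claw": 4}, {"dx": 0, "dy": 0, "dz": 0, "rx": 0, "ry": 0, "rz": 0, "claw": 3}, {"dx": 0, "dy": 0, "dz": 0, "rx": 0, "ry": 0, "rz": 0, "claw": 2}])

```text
clock: 2.2
position: [576.7, 329.8, 29.6]
ee_rot: [179.9, 0.2, 179.9]
force: [-1.4, -0.9, 4.8]
width: 32.1
grip_force: 49.1
```

apply_moves(series=[{"dx": 0, "dy": 0, "dz": 0, "rx": 0, "ry": 0, "rz": 0, "claw": 2}, {"dx": 0, "dy": 0, "dz": 0, "rx": 0, "ry": 0, "rz": 0, "claw": 2}, {"dx": 0, "dy": 0, "dz": 0, "rx": 0, "ry": 0, "rz": 0, "claw": 2}, {"dx": 0, "dy": 0, "dz": 0, "rx": 0, "ry": 0, "rz": 0, "claw": 2}])

```text
clock: 2.53
position: [576.7, 329.8, 29.5]
ee_rot: [179.9, 0.2, 179.9]
force: [-0.4, -0.5, 6.5]
width: 31.8
grip_force: 49.2
```

apply_moves(series=[{"dx": 0, "dy": 0, "dz": -0.6, "rx": 0, "ry": 0, "rz": 0, "claw": 2}, {"dx": 0, "dy": 0, "dz": -2, "rx": 0, "ry": 0, "rz": 0, "claw": 2}, {"dx": 0, "dy": 0, "dz": -4.5, "rx": 0, "ry": 0, "rz": 0, "claw": 2}, {"dx": 0, "dy": 0, "dz": -7, "rx": 0, "ry": 0, "rz": 0, "claw": 2}, {"dx": 0, "dy": 0, "dz": -9, "rx": 0, "ry": 0, "rz": 0, "claw": 2}])

```text
clock: 2.95
position: [575.0, 329.1, 118.2]
ee_rot: [180.0, 0.0, 179.9]
force: [0.6, 0.8, -2.1]
width: 32.4
grip_force: 50.3
```

apply_moves(series=[{"dx": 0, "dy": 0, "dz": 0, "rx": 0, "ry": 0, "rz": 0, "claw": 2}, {"dx": 0, "dy": 0, "dz": 0, "rx": 0, "ry": 0, "rz": 0, "claw": 2}])

```text
clock: 3.12
position: [575.5, 329.5, 117.5]
ee_rot: [179.9, 0.1, 180.0]
force: [-0.4, 0.2, -3.3]
width: 32.0
grip_force: 50.3
```

```bash
python3 - <<'E'
from w import *
st,a=shot("w3");print(st["position"],st["ee_rot"],st["force"],st["width"])
hsv=cv2.cvtColor(a,cv2.COLOR_RGB2HSV);H,S,V=cv2.split(hsv)
rects(a,((H<12)|(H>172))&(S>90)&(V>50),64+st["position"][2]-29.5,st)
b=read_camera("scene")
cv2.imwrite("pics/w3b.png",np.hstack([a,cv2.resize(b[130:280,220:370],(288,288)).repeat(1,0)if 0 else cv2.copyMakeBorder(cv2.resize(b[130:280,220:370],(288,288)),0,96,0,0,0)])[:,:,::-1])
E
```

```text
[575.50547737 329.47907003 117.5339333 ] [1.79910803e+02 1.33638173e-01 1.79954634e+02] [-0.36715714  0.23774864 -3.29231592] 32.04340714714629
5728 [263. 234.] [566.1 329.3] [33.7 70.3] 87.89
9465 [439. 172.] [528.2 423. ] [54.  63.5] 34.39
1295 [270.  64.] [475.5 332.2] [13.1 21.7] 54.57
```

View pics/w3b.png

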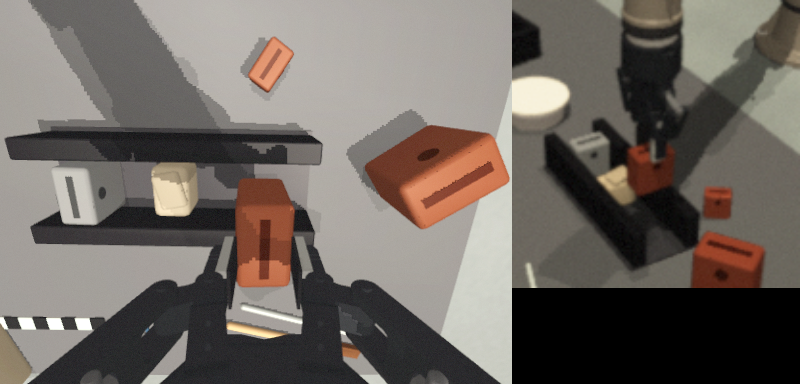

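The clay hangs between the fingers (top face rows 220–286, end face rows 180–220). The grey and limestone are untouched. I'll check the tilt and its offset in the hand.

```bash
python3 - <<'E'
from w import *
st=sense();a=cv2.imread("pics/w3.png")
col=a[170:295,250:280].mean(1).round()
col=a[170:295,[250,251,252,276,277,278]].mean(1).round().astype(int)
print([(170+i,*col[i]) for i in range(0,125,3)])
for v,z in((180,92),(220,152),(286,152)):print(v,onz("wrist",(264,v),z,st))
E
```

```text
[(170, np.int64(108), np.int64(109), np.int64(115)), (173, np.int64(105), np.int64(106), np.int64(111)), (176, np.int64(98), np.int64(100), np.int64(105)), (179, np.int64(44), np.int64(62), np.int64(114)), (182, np.int64(39), np.int64(58), np.int64(112)), (185, np.int64(40), np.int64(58), np.int64(112)), (188, np.int64(41), np.int64(60), np.int64(113)), (191, np.int64(41), np.int64(59), np.int64(114)), (194, np.int64(40), np.int64(60), np.int64(114)), (197, np.int64(39), np.int64(60), np.int64(114)), (200, np.int64(44), np.int64(62), np.int64(116)), (203, np.int64(37), np.int64(59), np.int64(114)), (206, np.int64(51), np.int64(74), np.int64(141)), (209, np.int64(55), np.int64(81), np.int64(151)), (212, np.int64(54), np.int64(83), np.int64(154)), (215, np.int64(55), np.int64(82), np.int64(154)), (218, np.int64(56), np.int64(84), np.int64(155)), (221, np.int64(55), np.int64(82), np.int64(154)), (224, np.int64(51), np.int64(76), np.int64(143)), (227, np.int64(50), np.int64(76), np.int64(142)), (230, np.int64(50), np.int64(75), np.int64(142)), (233, np.int64(51), np.int64(74), np.int64(1
[... 454 characters left out ...]
, (263, np.int64(83), np.int64(120), np.int64(200)), (266, np.int64(82), np.int64(118), np.int64(199)), (269, np.int64(81), np.int64(116), np.int64(198)), (272, np.int64(79), np.int64(115), np.int64(197)), (275, np.int64(79), np.int64(114), np.int64(197)), (278, np.int64(78), np.int64(114), np.int64(196)), (281, np.int64(75), np.int64(111), np.int64(194)), (284, np.int64(72), np.int64(108), np.int64(192)), (287, np.int64(125), np.int64(134), np.int64(158)), (290, np.int64(147), np.int64(152), np.int64(156)), (293, np.int64(149), np.int64(155), np.int64(159))]
180 [546.12451129 328.26536075  92.        ]
220 [552.18465058 328.30882371 152.        ]
286 [596.22998924 328.27047469 152.        ]
```

apply_moves(series=[{"dx": 0, "dy": -2, "dz": 0, "rx": 0, "ry": 0, "rz": 0, "claw": 2}, {"dx": 0, "dy": -5, "dz": 0, "rx": 0, "ry": 0, "rz": 0, "claw": 2}, {"dx": 0, "dy": -9, "dz": 0, "rx": 0, "ry": 0, "rz": 0, "claw": 2}, {"dx": 0, "dy": -13, "dz": 0, "rx": 0, "ry": 0, "rz": 0, "claw": 2}, {"dx": 0, "dy": -17, "dz": 0, "rx": 0, "ry": 0, "rz": 0, "claw": 2}])

```text
clock: 3.63
position: [572.6, 157.1, 113.8]
ee_rot: [-179.9, -0.3, -180.0]
force: [1.0, 0.4, -2.2]
width: 32.1
grip_force: 50.3
```

apply_moves(series=[{"dx": 0, "dy": -4, "dz": 0, "rx": 0, "ry": 0, "rz": 0, "claw": 2}, {"dx": 0, "dy": -8, "dz": 0, "rx": 0, "ry": 0, "rz": 0, "claw": 2}, {"dx": 0, "dy": -12, "dz": 0, "rx": 0, "ry": 0, "rz": 0, "claw": 2}, {"dx": 0, "dy": -16, "dz": 0, "rx": 0, "ry": 0, "rz": 0, "claw": 2}, {"dx": 0, "dy": -19, "dz": 0, "rx": 0, "ry": 0, "rz": 0, "claw": 2}])

```text
clock: 4.05
position: [572.1, -36.0, 114.2]
ee_rot: [-179.8, -0.3, 179.7]
force: [-0.1, -0.7, -3.2]
width: 31.8
grip_force: 50.3
```

apply_moves(series=[{"dx": 0.2, "dy": -0.9, "dz": 0, "rx": 0, "ry": 0, "rz": 0, "claw": 2}, {"dx": 0.2, "dy": -0.9, "dz": 0, "rx": 0, "ry": 0, "rz": 0, "claw": 2}, {"dx": 0.2, "dy": -0.9, "dz": 0, "rx": 0, "ry": 0, "rz": 0, "claw": 2}])

```text
clock: 4.3
position: [571.1, -39.5, 114.7]
ee_rot: [179.9, -0.2, 179.9]
force: [0.1, 0.3, -2.7]
width: 31.8
grip_force: 50.4
```

The tilt is under 2°, and the block is over the stand. I'll lower it until contact.

apply_moves(series=[{"dx": 0, "dy": 0, "dz": 1.5, "rx": 0, "ry": 0, "rz": 0, "claw": 2}, {"dx": 0, "dy": 0, "dz": 3, "rx": 0, "ry": 0, "rz": 0, "claw": 2}, {"dx": 0, "dy": 0, "dz": 4.0, "rx": 0, "ry": 0, "rz": 0, "claw": 2}, {"dx": 0, "dy": 0, "dz": 4.5, "rx": 0, "ry": 0, "rz": 0, "claw": 2}, {"dx": 0, "dy": 0, "dz": 4.6, "rx": 0, "ry": 0, "rz": 0, "claw": 2}])

```text
clock: 4.72
position: [571.2, -37.8, 68.6]
ee_rot: [179.9, -0.2, -179.9]
force: [-0.3, 0.3, -2.1]
width: 32.0
grip_force: 50.3
```

apply_moves(series=[{"dx": 0, "dy": 0, "dz": 0, "rx": 0, "ry": 0, "rz": 0, "claw": 2}, {"dx": 0, "dy": 0, "dz": 0.1, "rx": 0, "ry": 0, "rz": 0, "claw": 2}, {"dx": 0, "dy": 0, "dz": 0.1, "rx": 0, "ry": 0, "rz": 0, "claw": 2}])

```text
clock: 4.97
position: [573.2, -39.8, 70.1]
ee_rot: [180.0, 0.1, 180.0]
force: [-0.6, -0.6, -2.5]
width: 32.2
grip_force: 50.3
```

apply_moves(series=[{"dx": 0, "dy": 0, "dz": 0.1, "rx": 0, "ry": 0, "rz": 0, "claw": 2}, {"dx": 0, "dy": 0, "dz": 0.1, "rx": 0, "ry": 0, "rz": 0, "claw": 2}, {"dx": 0, "dy": 0, "dz": 0.1, "rx": 0, "ry": 0, "rz": 0, "claw": 2}])

```text
clock: 5.22
position: [572.7, -40.0, 68.7]
ee_rot: [180.0, 0.0, 179.9]
force: [0.3, -0.2, -2.7]
width: 32.0
grip_force: 50.3
```

Still hanging, with about 3 mm to go.

apply_moves(series=[{"dx": 0, "dy": 0, "dz": 0.1, "rx": 0, "ry": 0, "rz": 0, "claw": 2}, {"dx": 0, "dy": 0, "dz": 0.2, "rx": 0, "ry": 0, "rz": 0, "claw": 2}, {"dx": 0, "dy": 0, "dz": 0.2, "rx": 0, "ry": 0, "rz": 0, "claw": 2}, {"dx": 0, "dy": 0, "dz": 0.2, "rx": 0, "ry": 0, "rz": 0, "claw": 2}])

```text
clock: 5.55
position: [572.4, -40.0, 66.3]
ee_rot: [180.0, -0.0, 180.0]
force: [-0.2, -0.0, -2.3]
width: 32.0
grip_force: 50.3
```

apply_moves(series=[{"dx": 0, "dy": 0, "dz": 0.1, "rx": 0, "ry": 0, "rz": 0, "claw": 2}, {"dx": 0, "dy": 0, "dz": 0.1, "rx": 0, "ry": 0, "rz": 0, "claw": 2}, {"dx": 0, "dy": 0, "dz": 0.1, "rx": 0, "ry": 0, "rz": 0, "claw": 2}])

```text
clock: 5.8
position: [572.7, -40.0, 65.7]
ee_rot: [-180.0, 0.0, 180.0]
force: [-0.3, -0.1, -0.7]
width: 31.9
grip_force: 50.6
```

Contact. I'll release it with the opening widened in stages.

apply_moves(series=[{"dx": 0, "dy": 0, "dz": 0.04, "rx": 0, "ry": 0, "rz": 0, "claw": 3}, {"dx": 0, "dy": 0, "dz": 0.04, "rx": 0, "ry": 0, "rz": 0, "claw": 3.4}, {"dx": 0, "dy": 0, "dz": 0.04, "rx": 0, "ry": 0, "rz": 0, "claw": 3.8}, {"dx": 0, "dy": 0, "dz": 0.04, "rx": 0, "ry": 0, "rz": 0, "claw": 5}, {"dx": 0, "dy": 0, "dz": 0.04, "rx": 0, "ry": 0, "rz": 0, "claw": 7}])

```text
clock: 6.22
position: [572.9, -39.8, 65.2]
ee_rot: [180.0, 0.0, 180.0]
force: [-0.3, -0.2, -0.1]
width: 60.9
grip_force: 0.0
```

apply_moves(series=[{"dx": 0, "dy": 0, "dz": 0, "rx": 0, "ry": 0, "rz": 0, "claw": 8.5}, {"dx": 0, "dy": 0, "dz": 0, "rx": 0, "ry": 0, "rz": 0, "claw": 8.5}, {"dx": 0, "dy": 0, "dz": 0, "rx": 0, "ry": 0, "rz": 0, "claw": 8.5}, {"dx": 0, "dy": 0, "dz": 0, "rx": 0, "ry": 0, "rz": 0, "claw": 8.5}])

```text
clock: 6.55
position: [572.6, -39.9, 65.0]
ee_rot: [180.0, 0.0, 180.0]
force: [0.4, -0.1, 0.6]
width: 85.1
grip_force: 0.0
```

apply_moves(series=[{"dx": 0, "dy": 0, "dz": -2, "rx": 0, "ry": 0, "rz": 0, "claw": 8.5}, {"dx": 0, "dy": 0, "dz": -5, "rx": 0, "ry": 0, "rz": 0, "claw": 8.5}, {"dx": 0, "dy": 0, "dz": -9, "rx": 0, "ry": 0, "rz": 0, "claw": 8.5}, {"dx": 0, "dy": 0, "dz": -12, "rx": 0, "ry": 0, "rz": 0, "claw": 8.5}, {"dx": 0, "dy": 0, "dz": -13, "rx": 0, "ry": 0, "rz": 0, "claw": 8.5}])

```text
clock: 6.97
position: [575.8, -40.4, 201.0]
ee_rot: [-180.0, 0.6, 180.0]
force: [1.1, -0.6, 0.6]
width: 85.0
grip_force: 0.0
```

apply_moves(series=[{"dx": 0, "dy": 0, "dz": 0, "rx": 0, "ry": 0, "rz": 0.1, "claw": 8.5}, {"dx": 0, "dy": 0, "dz": 0, "rx": 0, "ry": 0, "rz": 0.22, "claw": 8.5}, {"dx": 0, "dy": 0, "dz": 0, "rx": 0, "ry": 0, "rz": 0.34, "claw": 8.5}, {"dx": 0, "dy": 0, "dz": 0, "rx": 0, "ry": 0, "rz": 0.46, "claw": 8.5}, {"dx": 0, "dy": 0, "dz": 0, "rx": 0, "ry": 0, "rz": 0.58, "claw": 8.5}])

```text
clock: 7.38
position: [572.1, -39.8, 194.3]
ee_rot: [-180.0, -0.1, 146.4]
force: [-0.5, 0.0, -0.2]
width: 85.0
grip_force: 0.0
```

apply_moves(series=[{"dx": 0, "dy": 0, "dz": 0, "rx": 0, "ry": 0, "rz": 0.12, "claw": 8.5}, {"dx": 0, "dy": 0, "dz": 0, "rx": 0, "ry": 0, "rz": 0.24, "claw": 8.5}, {"dx": 0, "dy": 0, "dz": 0, "rx": 0, "ry": 0, "rz": 0.36, "claw": 8.5}, {"dx": 0, "dy": 0, "dz": 0, "rx": 0, "ry": 0, "rz": 0.48, "claw": 8.5}, {"dx": 0, "dy": 0, "dz": 0, "rx": 0, "ry": 0, "rz": 0.6, "claw": 8.5}])

```text
clock: 7.8
position: [572.1, -39.8, 194.3]
ee_rot: [-179.9, -0.0, 112.0]
force: [-0.5, -0.3, 0.0]
width: 85.4
grip_force: 0.0
```

apply_moves(series=[{"dx": 0, "dy": 0, "dz": 0, "rx": 0, "ry": 0, "rz": 0.12, "claw": 8.5}, {"dx": 0, "dy": 0, "dz": 0, "rx": 0, "ry": 0, "rz": 0.24, "claw": 8.5}, {"dx": 0, "dy": 0, "dz": 0, "rx": 0, "ry": 0, "rz": 0.36, "claw": 8.5}, {"dx": 0, "dy": 0, "dz": 0, "rx": 0, "ry": 0, "rz": 0.391, "claw": 8.5}, {"dx": 0, "dy": 0, "dz": 0, "rx": 0, "ry": 0, "rz": 0.391, "claw": 8.5}])

```text
clock: 8.22
position: [572.1, -39.8, 194.3]
ee_rot: [-179.9, 0.0, 89.9]
force: [0.4, -0.2, 0.1]
width: 85.2
grip_force: 0.0
```

```bash
python3 - <<'E'
from w import *
st,a=shot("w4");print(st["position"],st["ee_rot"],st["clock"])
hsv=cv2.cvtColor(a,cv2.COLOR_RGB2HSV);H,S,V=cv2.split(hsv)
m=((H<12)|(H>172))&(S>90)
rects(a,m&(V>50),100,st); print("lit only");rects(a,m&(V>135),100,st,150)
t=read_camera("top");cv2.imwrite("pics/top4.png",t[:,:,::-1])
hs=cv2.cvtColor(t,cv2.COLOR_RGB2HSV);H,S,V=cv2.split(hs);m=((H<12)|(H>172))&(S>90)&(V>50)
for c in cv2.findContours(m.astype(np.uint8),0,1)[0]:
  if cv2.contourArea(c)>60:print("top",c.mean(0)[0],cv2.minAreaRect(np.array([onz("top",p[0],100)[:2] for p in c],np.float32)))
E
```

```text
[572.10269638 -39.79425562 194.28132182] [-1.79928163e+02  7.89780506e-03  8.99287538e+01] 8.2167
1919 [263. 184.] [571.3 -36.5] [43.6 54.3] 89.92
lit only
1359 [263. 189.] [571.3 -42.8] [31.  54.3] 89.93
top [177.90625 218.40625] ((462.59100341796875, 322.5231628417969), (21.975929260253906, 36.641517639160156), 54.32577133178711)
top [124.94736842 188.75789474] ((548.1068115234375, 471.7122802734375), (65.11489868164062, 82.28337860107422), 34.25944519042969)
top [306.01612903 178.66129032] ((570.0355834960938, -37.73097610473633), (33.530181884765625, 56.21623229980469), 89.689697265625)
```

View pics/w4.png

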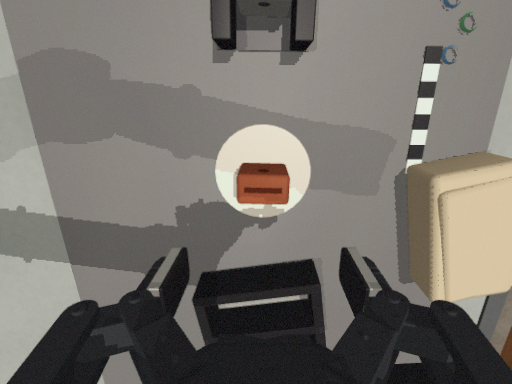

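The block stands upright at the middle of the stand, at (263,184), about (571, -40). Before regrasping I'll look at the box from above.

apply_moves(series=[{"dx": -4, "dy": 0, "dz": 0, "rx": 0, "ry": 0, "rz": -0.1, "claw": 8.5}, {"dx": -8, "dy": 0, "dz": 0, "rx": 0, "ry": 0, "rz": -0.14, "claw": 8.5}, {"dx": -12, "dy": 0, "dz": 0, "rx": 0, "ry": 0, "rz": -0.14, "claw": 8.5}, {"dx": -16, "dy": 0, "dz": 0, "rx": 0, "ry": 0, "rz": -0.14, "claw": 8.5}, {"dx": -20, "dy": 0, "dz": 0, "rx": 0, "ry": 0, "rz": -0.14, "claw": 8.5}])

```text
clock: 8.73
position: [572.1, -241.5, 195.0]
ee_rot: [180.0, -0.0, 98.1]
force: [0.8, 0.5, 0.2]
width: 84.7
grip_force: 0.0
```

apply_moves(series=[{"dx": 0, "dy": 0, "dz": 0, "rx": 0, "ry": 0, "rz": 0, "claw": 8.5}, {"dx": 0, "dy": 0, "dz": 0, "rx": 0, "ry": 0, "rz": 0, "claw": 8.5}, {"dx": 0, "dy": 0, "dz": 0, "rx": 0, "ry": 0, "rz": 0, "claw": 8.5}])

```text
clock: 8.98
position: [572.3, -239.6, 194.6]
ee_rot: [-180.0, -0.1, 98.0]
force: [-0.1, 0.0, 0.7]
width: 84.7
grip_force: 0.0
```

```bash
python3 - <<'E'
from w import *
st,a=shot("w5");print(st["position"],st["ee_rot"],st["clock"])
cv2.imwrite("pics/w5c.png",cv2.resize(a[80:300,150:400],None,fx=2.7,fy=2.7)[:,:,::-1])
g=cv2.cvtColor(a,cv2.COLOR_RGB2GRAY)
print("floor");rects(a,g[:,:]>70,5,st,400)
print("box");rects(a,g<40,65,st,400)
for v in (150,170,190,210):print(v,[int(x) for x in g[v,160:370:4]])
E
```

```text
[ 572.31525062 -239.5613552   194.58078401] [-1.79999406e+02 -8.04314600e-02  9.79701278e+01] 8.9833
floor
953 [120. 371.] [ 350.3 -659.1] [88.3 82.6] 8.91
2728 [498. 293.] [ 973.1 -401.2] [ 75.4 266.7] 25.23
1671 [259. 224.] [ 578.6 -330.7] [151.2  34.7] 7.97
3421 [258. 173.] [ 566.8 -250.8] [151.1  46.1] 7.95Traceback (most recent call last):
  File "<stdin>", line 5, in <module>
  File "w.py", line 8, in rects
    P=np.array([onz("wrist",p[0],z,st)[:2] for p in c],np.float32)
                ~~~^^^^^^^^^^^^^^^^^^^
  File "h.py", line 15, in onz
    o,d=ray(name,uv,st);return o+d*(z-o[2])/d[2]
        ~~~^^^^^^^^^^^^
  File "h.py", line 5, in ray
    c=get_calibration(name);K=np.array(c["intrinsics"]);k=c["k1"]
ValueError: time passes only in moves, steps and waits
```

View pics/w5c.png

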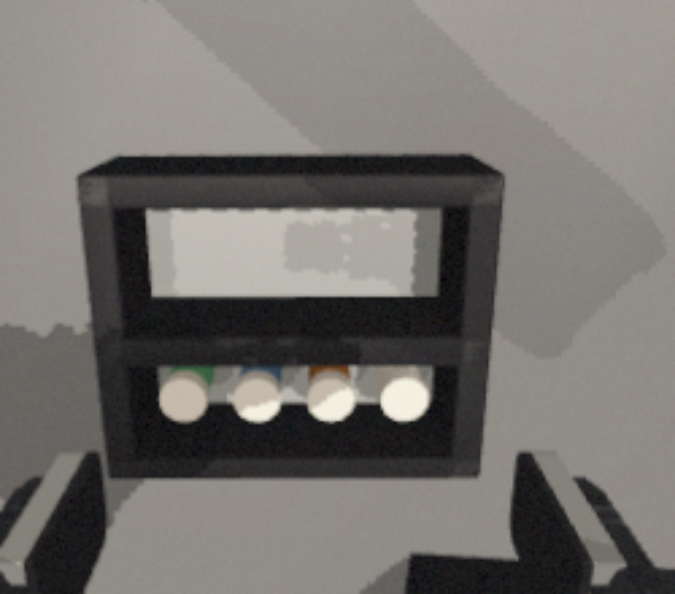

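The box crop shows the channel floor at crop (295,250), empty. It's 151 mm long and 46 mm of its width is visible; the near wall hides the rest. The tubes lie on the far side at row 395. The centre works out to about (566.3, -244.5) with the axis at 8.0°. I'll cross-check that with the wall-top edges while returning to the stand.

```bash
python3 - <<'E'
from w import *
st=sense()
n=onz("wrist",(258,156.7),65,st);f=onz("wrist",(258,205.2),65,st);print(n,f,(n+f)/2,np.hypot(*(n-f)[:2]))
E
```

```text
[ 563.54715061 -214.37156669   65.        ] [ 571.49662656 -273.33659226   65.        ] [ 567.52188859 -243.85407947   65.        ] 59.498474000248486
```

apply_moves(series=[{"dx": 4, "dy": 0.5, "dz": 0, "rx": 0, "ry": 0, "rz": 0.07, "claw": 8.5}, {"dx": 8, "dy": 1.1, "dz": 0, "rx": 0, "ry": 0, "rz": 0.14, "claw": 8.5}, {"dx": 12, "dy": 1.6, "dz": 0, "rx": 0, "ry": 0, "rz": 0.14, "claw": 8.5}, {"dx": 16, "dy": 2.1, "dz": 0, "rx": 0, "ry": 0, "rz": 0.14, "claw": 8.5}, {"dx": 19.8, "dy": 2.6, "dz": 0, "rx": 0, "ry": 0, "rz": 0.14, "claw": 8.5}])

```text
clock: 9.45
position: [570.2, -34.8, 195.1]
ee_rot: [180.0, -0.1, 90.3]
force: [0.8, 1.1, -0.1]
width: 84.9
grip_force: 0.0
```

apply_moves(series=[{"dx": 0, "dy": 0, "dz": 0, "rx": 0, "ry": 0, "rz": 0, "claw": 8.5}, {"dx": 0, "dy": 0, "dz": 0, "rx": 0, "ry": 0, "rz": 0, "claw": 8.5}, {"dx": 0, "dy": 0, "dz": 0, "rx": 0, "ry": 0, "rz": 0, "claw": 8.5}])

```text
clock: 9.7
position: [570.5, -38.5, 195.1]
ee_rot: [180.0, 0.0, 90.2]
force: [-0.1, -0.0, -0.2]
width: 85.2
grip_force: 0.0
```

apply_moves(series=[{"dx": -0.15, "dy": 0.03, "dz": 3, "rx": 0, "ry": 0, "rz": 0, "claw": 8.5}, {"dx": -0.15, "dy": 0.03, "dz": 6.5, "rx": 0, "ry": 0, "rz": 0, "claw": 8.5}, {"dx": -0.15, "dy": 0.03, "dz": 10, "rx": 0, "ry": 0, "rz": 0, "claw": 8.5}, {"dx": -0.15, "dy": 0.03, "dz": 12.5, "rx": 0, "ry": 0, "rz": 0, "claw": 8.5}, {"dx": -0.15, "dy": 0.03, "dz": 13.3, "rx": 0, "ry": 0, "rz": 0, "claw": 8.5}])

```text
clock: 10.12
position: [566.9, -43.0, 57.7]
ee_rot: [-179.5, 0.0, 89.8]
force: [-0.5, 0.2, -0.1]
width: 84.9
grip_force: 0.0
```

apply_moves(series=[{"dx": 0, "dy": 0, "dz": 0, "rx": 0, "ry": 0, "rz": 0, "claw": 7.5}, {"dx": 0, "dy": 0, "dz": 0, "rx": 0, "ry": 0, "rz": 0, "claw": 6.8}, {"dx": 0, "dy": 0, "dz": 0, "rx": 0, "ry": 0, "rz": 0, "claw": 6.2}, {"dx": 0, "dy": 0, "dz": 0, "rx": 0, "ry": 0, "rz": 0, "claw": 5.6}, {"dx": 0, "dy": 0, "dz": 0, "rx": 0, "ry": 0, "rz": 0, "claw": 5}])

```text
clock: 10.53
position: [571.8, -42.5, 64.8]
ee_rot: [179.9, -0.0, 89.9]
force: [-3.9, 0.4, 6.3]
width: 53.2
grip_force: 51.0
```

apply_moves(series=[{"dx": 0, "dy": 0, "dz": 0, "rx": 0, "ry": 0, "rz": 0, "claw": 4}, {"dx": 0, "dy": 0, "dz": 0, "rx": 0, "ry": 0, "rz": 0, "claw": 4}, {"dx": 0, "dy": 0, "dz": 0, "rx": 0, "ry": 0, "rz": 0, "claw": 4}])

```text
clock: 10.78
position: [571.8, -42.4, 64.8]
ee_rot: [179.9, -0.0, 89.9]
force: [-4.0, -0.0, 7.3]
width: 53.3
grip_force: 51.0
```

Gripped by the ends at a width of 53 (the first grasp read 32 for 34). Lifting.

apply_moves(series=[{"dx": 0, "dy": 0, "dz": -0.6, "rx": 0, "ry": 0, "rz": 0, "claw": 4}, {"dx": 0, "dy": 0, "dz": -2, "rx": 0, "ry": 0, "rz": 0, "claw": 4}, {"dx": 0, "dy": 0, "dz": -4, "rx": 0, "ry": 0, "rz": 0, "claw": 4}, {"dx": 0, "dy": 0, "dz": -6, "rx": 0, "ry": 0, "rz": 0, "claw": 4}, {"dx": 0, "dy": 0, "dz": -7, "rx": 0, "ry": 0, "rz": 0, "claw": 4}])

```text
clock: 11.2
position: [572.8, -42.0, 135.1]
ee_rot: [179.7, 0.0, 90.0]
force: [0.7, -1.2, -2.1]
width: 52.9
grip_force: 52.9
```

apply_moves(series=[{"dx": -3, "dy": 0, "dz": 0, "rx": 0, "ry": 0, "rz": -0.07, "claw": 4}, {"dx": -7, "dy": 0, "dz": 0, "rx": 0, "ry": 0, "rz": -0.14, "claw": 4}, {"dx": -11, "dy": 0, "dz": 0, "rx": 0, "ry": 0, "rz": -0.14, "claw": 4}, {"dx": -15, "dy": -0.3, "dz": 0, "rx": 0, "ry": 0, "rz": -0.14, "claw": 4}, {"dx": -18, "dy": -0.4, "dz": 0, "rx": 0, "ry": 0, "rz": -0.14, "claw": 4}])

```text
clock: 11.62
position: [565.4, -226.6, 132.3]
ee_rot: [-180.0, 0.2, 97.8]
force: [-0.0, -1.1, -1.7]
width: 53.0
grip_force: 52.7
```

apply_moves(series=[{"dx": -2.2, "dy": 0, "dz": 0, "rx": 0, "ry": 0, "rz": 0, "claw": 4}, {"dx": -2.2, "dy": 0, "dz": 0, "rx": 0, "ry": 0, "rz": 0, "claw": 4}, {"dx": -2.2, "dy": 0, "dz": 0, "rx": 0, "ry": 0, "rz": 0, "claw": 4}, {"dx": -2.2, "dy": 0, "dz": 0, "rx": 0, "ry": 0, "rz": 0, "claw": 4}])

```text
clock: 11.95
position: [570.1, -242.0, 131.6]
ee_rot: [180.0, -0.1, 98.0]
force: [0.4, 0.5, -2.9]
width: 53.0
grip_force: 52.9
```

```bash
python3 - <<'E'
from w import *
st,a=shot("w6");p=st["position"];print(p,st["ee_rot"],st["clock"])
hsv=cv2.cvtColor(a,cv2.COLOR_RGB2HSV);H,S,V=cv2.split(hsv)
zt=p[2]-64.8+100
m=((H<12)|(H>172))&(S>90)
c=max(cv2.findContours((m&(V>50)).astype(np.uint8),0,1)[0],key=cv2.contourArea)
x,y,w,h=cv2.boundingRect(c);print(x,y,w,h)
M=R.from_euler('xyz',st["ee_rot"],degrees=True).as_matrix()
for v,z in((y,zt-60),(y+h,zt)):print(v,(M.T@(onz("wrist",(x+w/2,v),z,st)-p)).round(1))
cv2.imwrite("pics/w6c.png",cv2.resize(a[100:340,130:390],None,fx=2.4,fy=2.4)[:,:,::-1])
E
```

```text
[ 570.09906747 -242.03497365  131.62103765] [ 1.79993443e+02 -1.09300789e-01  9.80255675e+01] 11.95
217 196 96 81
196 [13.9  1.7 24.8]
277 [-17.6   1.5 -35.2]
```

View pics/w6c.png

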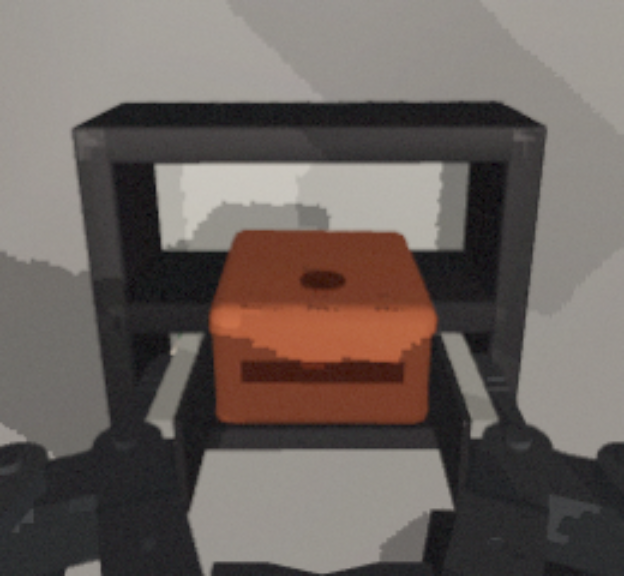

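The block hangs upright, gripped at its ends, over the channel, in line with it. I'll correct −5 mm along the channel and lower.

apply_moves(series=[{"dx": -0.07, "dy": -0.5, "dz": 0.5, "rx": 0, "ry": 0, "rz": 0, "claw": 4}, {"dx": -0.07, "dy": -0.5, "dz": 2, "rx": 0, "ry": 0, "rz": 0, "claw": 4}, {"dx": -0.07, "dy": -0.5, "dz": 3, "rx": 0, "ry": 0, "rz": 0, "claw": 4}, {"dx": -0.07, "dy": -0.5, "dz": 3.5, "rx": 0, "ry": 0, "rz": 0, "claw": 4}, {"dx": -0.07, "dy": -0.5, "dz": 3.5, "rx": 0, "ry": 0, "rz": 0, "claw": 4}])

```text
clock: 12.42
position: [563.7, -243.0, 94.9]
ee_rot: [-179.8, -0.2, 98.1]
force: [-0.6, -0.2, -3.0]
width: 53.2
grip_force: 52.9
```

apply_moves(series=[{"dx": 0, "dy": 0, "dz": 0, "rx": 0, "ry": 0, "rz": 0, "claw": 4}, {"dx": 0, "dy": 0, "dz": 1, "rx": 0, "ry": 0, "rz": 0, "claw": 4}, {"dx": 0, "dy": 0, "dz": 2, "rx": 0, "ry": 0, "rz": 0, "claw": 4}, {"dx": 0, "dy": 0, "dz": 2.5, "rx": 0, "ry": 0, "rz": 0, "claw": 4}, {"dx": 0, "dy": 0, "dz": 2.5, "rx": 0, "ry": 0, "rz": 0, "claw": 4}])

```text
clock: 12.83
position: [563.5, -244.1, 69.8]
ee_rot: [-179.8, -0.1, 98.0]
force: [0.1, -0.2, -3.5]
width: 53.3
grip_force: 52.9
```

apply_moves(series=[{"dx": 0, "dy": 0, "dz": 1, "rx": 0, "ry": 0, "rz": 0, "claw": 4}, {"dx": 0, "dy": 0, "dz": 2, "rx": 0, "ry": 0, "rz": 0, "claw": 4}, {"dx": 0, "dy": 0, "dz": 2.8, "rx": 0, "ry": 0, "rz": 0, "claw": 4}, {"dx": 0, "dy": 0, "dz": 3.2, "rx": 0, "ry": 0, "rz": 0, "claw": 4}, {"dx": 0, "dy": 0, "dz": 3.3, "rx": 0, "ry": 0, "rz": 0, "claw": 4}])

```text
clock: 13.25
position: [563.9, -244.3, 37.3]
ee_rot: [-179.9, -0.1, 98.0]
force: [0.4, 0.1, -2.9]
width: 52.8
grip_force: 52.9
```

apply_moves(series=[{"dx": 0, "dy": 0, "dz": 0, "rx": 0, "ry": 0, "rz": 0, "claw": 4}, {"dx": 0, "dy": 0, "dz": 0, "rx": 0, "ry": 0, "rz": 0, "claw": 4}, {"dx": 0, "dy": 0, "dz": 0, "rx": 0, "ry": 0, "rz": 0, "claw": 4}])

```text
clock: 13.5
position: [565.4, -245.3, 39.6]
ee_rot: [179.9, 0.0, 98.0]
force: [0.8, -0.8, -2.7]
width: 53.1
grip_force: 52.9
```

9.8 mm to go.

apply_moves(series=[{"dx": 0, "dy": 0, "dz": 0.3, "rx": 0, "ry": 0, "rz": 0, "claw": 4}, {"dx": 0, "dy": 0, "dz": 0.6, "rx": 0, "ry": 0, "rz": 0, "claw": 4}, {"dx": 0, "dy": 0, "dz": 0.8, "rx": 0, "ry": 0, "rz": 0, "claw": 4}, {"dx": 0, "dy": 0, "dz": 0.8, "rx": 0, "ry": 0, "rz": 0, "claw": 4}, {"dx": 0, "dy": 0, "dz": 0.8, "rx": 0, "ry": 0, "rz": 0, "claw": 4}])

```text
clock: 13.92
position: [564.8, -244.8, 30.7]
ee_rot: [-180.0, -0.0, 98.0]
force: [0.4, 0.8, -3.2]
width: 52.8
grip_force: 52.9
```

apply_moves(series=[{"dx": 0, "dy": 0, "dz": 0.1, "rx": 0, "ry": 0, "rz": 0, "claw": 4}, {"dx": 0, "dy": 0, "dz": 0.15, "rx": 0, "ry": 0, "rz": 0, "claw": 4}, {"dx": 0, "dy": 0, "dz": 0.15, "rx": 0, "ry": 0, "rz": 0, "claw": 4}, {"dx": 0, "dy": 0, "dz": 0.15, "rx": 0, "ry": 0, "rz": 0, "claw": 4}])

```text
clock: 14.25
position: [565.1, -245.1, 30.1]
ee_rot: [180.0, 0.0, 98.0]
force: [-0.7, 0.2, 1.4]
width: 53.2
grip_force: 53.9
```

Floor contact at z 30.1, where it was expected. Releasing and retreating.

apply_moves(series=[{"dx": 0, "dy": 0, "dz": 0, "rx": 0, "ry": 0, "rz": 0, "claw": 5.2}, {"dx": 0, "dy": 0, "dz": 0, "rx": 0, "ry": 0, "rz": 0, "claw": 5.6}, {"dx": 0, "dy": 0, "dz": 0, "rx": 0, "ry": 0, "rz": 0, "claw": 6}, {"dx": 0, "dy": 0, "dz": 0, "rx": 0, "ry": 0, "rz": 0, "claw": 7}, {"dx": 0, "dy": 0, "dz": 0, "rx": 0, "ry": 0, "rz": 0, "claw": 8}])

```text
clock: 14.67
position: [565.3, -245.0, 29.7]
ee_rot: [180.0, 0.0, 98.0]
force: [-0.7, 1.0, 1.3]
width: 79.6
grip_force: 0.0
```

apply_moves(series=[{"dx": 0, "dy": 0, "dz": 0, "rx": 0, "ry": 0, "rz": 0, "claw": 8}, {"dx": 0, "dy": 0, "dz": 0, "rx": 0, "ry": 0, "rz": 0, "claw": 8}, {"dx": 0, "dy": 0, "dz": 0, "rx": 0, "ry": 0, "rz": 0, "claw": 8}])

```text
clock: 14.92
position: [565.1, -244.9, 29.6]
ee_rot: [180.0, 0.0, 98.0]
force: [-0.9, 0.2, 0.2]
width: 80.0
grip_force: 0.0
```

apply_moves(series=[{"dx": 0, "dy": 0, "dz": -1, "rx": 0, "ry": 0, "rz": 0, "claw": 8}, {"dx": 0, "dy": 0, "dz": -3, "rx": 0, "ry": 0, "rz": 0, "claw": 8}, {"dx": 0, "dy": 0, "dz": -6, "rx": 0, "ry": 0, "rz": 0, "claw": 8}, {"dx": 0, "dy": 0, "dz": -9.5, "rx": 0, "ry": 0, "rz": 0, "claw": 8}, {"dx": 0, "dy": 0, "dz": -13, "rx": 0, "ry": 0, "rz": 0, "claw": 8}])

```text
clock: 15.33
position: [564.4, -244.8, 161.3]
ee_rot: [-180.0, -0.0, 97.9]
force: [1.4, -0.3, -0.2]
width: 80.2
grip_force: 0.0
```

apply_moves(series=[{"dx": 0, "dy": 0, "dz": -2, "rx": 0, "ry": 0, "rz": 0, "claw": 8}, {"dx": 0, "dy": 0, "dz": -3, "rx": 0, "ry": 0, "rz": 0, "claw": 8}, {"dx": 0, "dy": 0, "dz": -3, "rx": 0, "ry": 0, "rz": 0, "claw": 8}, {"dx": 0, "dy": 0, "dz": -3, "rx": 0, "ry": 0, "rz": 0, "claw": 8}])

```text
clock: 15.67
position: [564.7, -244.7, 189.1]
ee_rot: [-180.0, -0.0, 98.0]
force: [-0.3, -0.3, -0.3]
width: 80.1
grip_force: 0.0
```

```bash
python3 - <<'E'
from w import *
st,a=shot("w7");print(st["position"],st["ee_rot"],st["clock"])
hsv=cv2.cvtColor(a,cv2.COLOR_RGB2HSV);H,S,V=cv2.split(hsv)
rects(a,((H<12)|(H>172))&(S>90)&(V>50),65,st,200)
cv2.imwrite("pics/w7c.png",cv2.resize(a[80:300,150:400],None,fx=2.7,fy=2.7)[:,:,::-1])
E
```

```text
[ 564.66774135 -244.69286161  189.10072723] [-1.79981222e+02 -3.17038496e-02  9.79660966e+01] 15.6667
1621 [263. 176.] [ 564.5 -240.7] [55.1 42.7] 7.96
```

View pics/w7c.png

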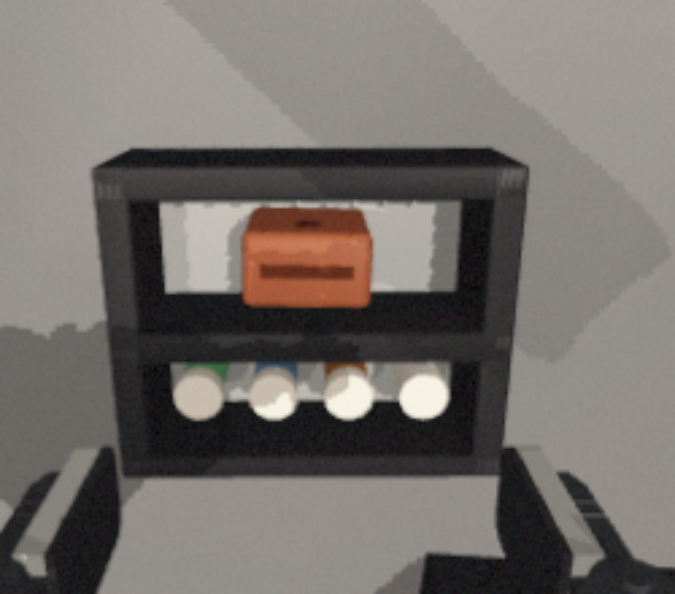

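The clay stands upright in the channel at crop (307,258). It is midway along (floor spans 162–460, middle 311), within about 3 mm of centre and aligned at 7.96°, and the gripper is clear. Handing in.

```bash
python3 -c "
from workcell import *
print(finish_job())"
```

```text
the job is handed in; nothing more can be done
None
```

The clay weight was set down upright on the stand and released, then packed upright in the channel, aligned with it and within about 3 mm of the middle, with the grey weight seen undisturbed after the lift; the job was handed in at about 16 s, and no verdict was returned.

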